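# Take a moisture reading on the drying chopping board

### The arm

A 6-joint arm with a two-finger parallel gripper is mounted at the origin on the work surface. World frame = base frame: x ahead of the robot, y to its left, z up, the work surface at z = 0. Lengths are in m, angles in degrees, forces in N, time in s.
With the tool pointing down it reaches from about 0.4 to 0.825 m from the base axis. Payload 7 kg.
Tool frame: the origin (TCP) lies midway between the tips of the shut fingers; the grasp point (between the pads) lies 19 mm behind it; z points along the fingers, y is the line along which they close (so a half turn about z gives the same grasp; the last joint's range is limited). The gripper opens to 88 mm and grips with 3 to 60 N. Pads are 19 mm wide; open, the fingers measure 130 mm over their backs; the gripper's body (78 mm by 193 mm) begins 47 mm behind the grasp point.
Start: joints at [-56.087, 20.546, 0.682, 0, -70.136, -16.507], TCP at [0.202, -0.644, 0.189] pointing down, gripper open.
Joint ranges: [-176.03, 176.03], [-82.01, 121.73], [-58.28, 71.71], [-173.87, 95.51], [-174.79, -0.11], [-173.66, 173.66]. Speed limits (degrees/s): [136.94, 136.94, 172.46, 180, 180, 180].

### API

Orientations are given as [roll, pitch, yaw] about the fixed x, y, z axes, in that order (R = Rz(yaw) Ry(pitch) Rx(roll)).
In Python, from plant import r, eyes, workorder gives the robot as it stands.
- The arm moves only by the tool step_arm, never from a script. Its argument "plan" is a list of rows, each a list of 5 numbers: the shift along the tool's x, y, z each as a share of 25 cm, from -1 to 1, then the turn about the tool's z as a share of 60 degrees, from -1 to 1, then the finger opening in mm, from 0 to 87.6. In form: [[x, y, z, turn, jaw], ...]. A call has 1 to 12 rows; each row is the pose to reach, as a shift and turn from the pose commanded when the call began, along the tool's axes at that moment; what a row does not reach only later rows make up. A row lasts 1/12 s, in which the tool goes at most 41.7 mm and 7.16 degrees, less where a joint would pass 70% of its speed; a pose out of reach is approached as far as the arm can. A call with a number of a shift or a turn outside -1 to 1 is refused whole. A call with a gripper value outside its range is refused whole. The fingers move at their own pace and stop on an object; "newtons" is the grip in N (left out, the last holds). Time passes only in rows, so rows that repeat a pose let the fingers close. It gives the time, the measured TCP pose, the force, the opening and the grip force at its end, in the units of the state.
- r.get_state(): the state, without advancing time (a new reading comes with each control period).
- eyes.capture(name): name is "side" or "top" or "wrist"; returns the picture (480x640x3 uint8, red, green, blue); there is no depth.
- eyes.camera_model(name): a dict with "fov_y" (degrees; the focal length in pixels is half the picture's height over the tangent of half this angle, whatever the lens; pixels are square), "cx", "cy" (the principal point, pixels), "world_to_cam" (4x4, takes a point from world to camera coordinates); the wrist camera has in their place "hand_eye" (4x4, takes a point from camera to tool coordinates, whose origin is the TCP and whose axes are the flange's). Camera axes: x right, y up, looking along -z (the intrinsics and any distortion apply to the point x, -y, -z); pixel columns grow to the right and rows downward; lengths in m; the calibration is good to about 2 mm. The wrist camera is an equidistant fisheye: a pixel r from the principal point sees the ray r / f radians off the axis. A picture is of the moment at which its call begins: read the wrist's pose just before it. camera_model takes no time and is no camera call.
- workorder.close_job(): hands the job in; it is judged then, once.
The state is a dict: "time_s": time; "joints": joint angles; "qd": joint speeds; "joint_torque": joint torques, N m; "tcp_pos": TCP position; "eef_rot": TCP orientation; "contact_force": force on the tool from outside, world axes, zero at the start; "moment": the same for the moment, N m; "gripper_width": finger opening in m; "gripper_force": force on a finger pad.
Only numpy, scipy, OpenCV 4.12 (cv2) and the standard library are available. Lean on these libraries where they do the work, as an engineer would, in place of code of your own. Each camera call takes 0.05 s, during which the arm holds its last target. There are 200 camera calls.

### The job

See whether the upright chopping board has dried: push the orange thumb slide of the grey dock all the way so that it ejects the blue moisture probe handle first, then take the probe out by its handle. Hold the probe level and square to the board, with its tip resting on the black centre of the red mark and the sprung tip pushed gently about half way in. Finish while holding it there, still pressed, and leave the spice box, the jar and the spoon where they are.

Things in the scene. Friction and masses are not known exactly. Their poses are not given: they have to be found in the camera images.
- dock: Fixed grey plastic dock. Origin on the slab under its centre. An open-topped channel runs along its y from -75 mm (open end) to +85 mm (closed): 28 mm wide inside, 40 outside, floor 30 mm and wall tops 56 mm above the slab. A steel strap (top 58 mm high) bridges it at y = -40 mm: draw the probe out along -y until its tip is past the open end. Foot 100 x 155 x 8 mm.
- ejector (a joint): Sprung orange ejector slide of the dock, metres: 0 at rest, 0.055 fully pressed. Moves along the dock's -y and pushes the probe out of the open end by as much, less up to 6 mm of play. Takes 1 N at first and 4.5 N at the end, plus the probe's friction; springs back when let go.
- ejector_tab (a point): Centre of the top of the slide's orange thumb tab, which is 26 mm (dock x) by 12 mm (dock y) and stands from the channel up to 90 mm above the slab, 34 mm above the walls. Moves with the slide; with the slide at rest it is at y = +60 mm of the dock. Push its +y side towards the dock's -y.
- probe: Loose blue moisture probe, about 70 g: square bar 22 x 22 mm, 90 mm long along its y, with a sprung metal tip reaching 26 mm beyond its +y end. Starts lying in the dock's channel, axes like the dock's, handle end (-y) about level with the open end. Origin: centre of the bar's underside, 45 mm from the handle end, 71 mm from the tip's point, 11 mm under the axis.
- probe_handle (a point): Good place to grip the probe: on its axis, 20 mm from the handle end, 96 mm behind the point of the tip. Pinch across x; it is 22 mm wide.
- probe_tip (a point): Foremost point of the sprung round tip (ball of 10 mm diameter), on the probe's axis; moves with the tip.
- plunger (a joint): How far the sprung tip is pushed into the probe, metres: 0 out, 0.012 fully in. Force in newtons = 0.4 + 400 x metres, so half way in (0.006) is about 2.8 N.
- board: White plastic chopping board, 300 mm wide, 12 mm thick, upright, top edge 210 mm above the slab, in a fixed dark steel stand (foot 220 x 110 x 10 mm, reaching 20 mm in front of the face; two clips in front up to 35 mm high). Origin: on the slab under the middle of the marked face; x along the face, z up, the face looks to its -y.
- spot (a point): Centre of the mark on the board's face: red disc of 26 mm diameter with a black centre of 10 mm. Origin on the face; axes like the board's: y points into the board, so the probe's y axis must point along this y axis.
- spice_box: Round steel spice box, 124 mm diameter, 66 mm high with its lid knob, loose; leave alone. Origin: centre of its underside.
- jar: Closed clear glass jar, 84 mm diameter, 120 mm high, loose; leave alone. Origin: centre of its underside.
- spoon: Brass-coloured spoon lying on the slab, loose; leave alone. Origin: under its middle.
Not all that is in view belongs to the job. Leave any pink look-alike of the dock alone.

How it is judged (in metres and radians):
On the way, in this order (a step that is already met when the one before it is completed fails the run):
1. the orange slide is pressed (more than 42 mm) and has pushed the probe more than 35 mm out of the dock (value of joint ejector above 0.042 m and y of probe in the frame of dock below -0.064 m), for 0.1 s.
2. the probe is gripped and clear of the dock, lifted more than 20 mm (height (world z) of probe_handle above 0.061 m and contact force between the fingers and probe above 1 N and contact force between probe and dock below 0.05 N), for 0.2 s.
At the end, for the whole second after the job is handed in: The probe is held still in the fingers, its tip within 10 mm of the mark's centre and pressing on the board with 0.8 to 6 N, the sprung tip 2 to 10 mm in, the probe's axis within about 10 degrees of square to the board's face, and the arm itself not touching the board (distance between probe_tip and spot below 0.01 m and angle between the y axis of probe and the y axis of spot, either way round below 0.18 rad and value of joint plunger between 0.002 and 0.01 m and contact force between probe and board between 0.8 and 6 N and contact force between the fingers and probe above 1 N and linear speed of probe below 0.02 m/s and contact force between the arm and board below 0.5 N and contact force between probe and dock below 0.05 N); the arm keeps its last pose, push and grip.
It fails at once if the board is pushed hard (over 15 N) (contact force between anything else and board above 15 N).
It fails at once if the spice box is moved more than 20 mm (distance of spice_box from where it was at the start of the episode above 0.02 m).
It fails at once if the jar is moved more than 20 mm (distance of jar from where it was at the start of the episode above 0.02 m).
It fails at once if the spoon is moved more than 20 mm (distance of spoon from where it was at the start of the episode above 0.02 m).
It also fails if it takes over 72 s, if anything falls off the work surface, if the arm or the gripper's body presses on something with over 40 N, if the wrist force passes 120 N, or if a joint passes its speed limit or range.

## Working session

There is one attempt and no reset: what is moved stays moved. The work goes in short steps, Python scripts to look and compute and a tool call to move; the robot and the scene stay as the last step left them, time stands still between calls to the robot, and variables do not carry over. Pictures are saved under pics/ and viewed, at most 10 in all, crops included, and the job is handed in when it is done.

Besides the shell and the picture viewer there is one more tool, called after "Request:" as a command line: name --pt "numbers of a row" for each row, then --argument value for the rest. step_arm: Moves the arm, as the interface text tells. Its arguments: {"type":"object","properties":{"plan":{"type":"array"},"newtons":{"type":"number"}},"required":["plan"]}

```bash
ls; mkdir -p pics
python3 - <<'E'
from plant import r, eyes, workorder
import cv2,numpy as np
s=r.get_state();print({k:np.round(s[k],3).tolist() for k in s})
for n in ("side","top","wrist"):
    im=eyes.capture(n);cv2.imwrite(f"pics/{n}0.png",im[:,:,::-1])
    m=eyes.camera_model(n);print(n,{k:np.round(m[k],4).tolist() if not isinstance(m[k],str) else m[k] for k in m})
E
```

```text
pics
{'time_s': 0.0, 'joints': [-56.086, 20.59, 0.633, -0.021, -70.137, -16.506], 'qd': [0.063, -0.103, 0.051, 0.08, 0.004, -0.011], 'joint_torque': [-0.001, -58.271, 29.306, 6.997, 0.007, -0.0], 'tcp_pos': [0.202, -0.644, 0.188], 'eef_rot': [179.904, -0.007, -162.599], 'contact_force': [1.255, 0.428, -0.853], 'moment': [0.014, 0.041, 0.001], 'gripper_force': 0.0, 'gripper_width': 0.088}
side {'fov_y': 45.2055, 'cx': 312.8969, 'cy': 244.8252, 'world_to_cam': [[-0.993, -0.1179, 0.0022, 0.5319], [0.078, -0.6434, 0.7616, -0.1186], [-0.0884, 0.7564, 0.6481, -1.8148], [0.0, 0.0, 0.0, 1.0]]}
top {'fov_y': 48.4201, 'cx': 323.0298, 'cy': 241.4319, 'world_to_cam': [[-0.0188, -0.9998, -0.0037, 0.0292], [0.9982, -0.0189, 0.0567, -0.5356], [-0.0567, -0.0027, 0.9984, -1.4485], [0.0, 0.0, 0.0, 1.0]]}
wrist {'fov_y': 65.7065, 'cx': 318.1998, 'cy': 241.8987, 'hand_eye': [[-0.001, 0.9569, 0.2904, 0.0793], [1.0, 0.0008, 0.0006, -0.0003], [0.0003, 0.2904, -0.9569, -0.1969], [0.0, 0.0, 0.0, 1.0]]}
```

View pics/top0.png

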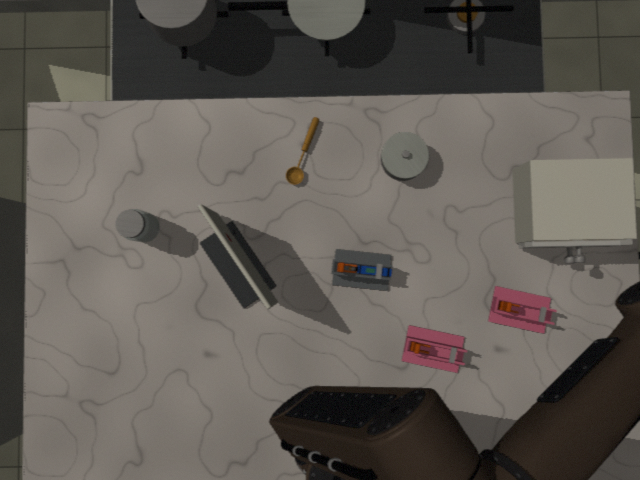

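View pics/side0.png

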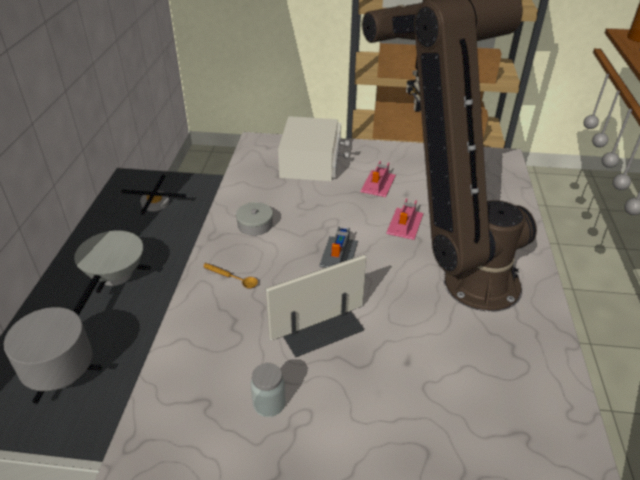

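Top view: the grey dock with the blue probe is at (363,270), with its orange tab at (345,268) and its open end facing right. There are pink look-alikes at (435,348) and (520,310). The board runs from (203,207) to (270,305). The jar is at (137,225), the spice box at (405,157) and the spoon at (303,150). In the side view the board's visible face carries no mark, so the marked face looks toward the dock.

The three orange slides are at (345,268), (415,348) and (505,305). The first is the right one, because its dock is grey and holds the blue probe.

```bash
cat > h.py <<'E'
from plant import r, eyes, workorder
import cv2, numpy as np
from scipy.spatial.transform import Rotation as Rn
def tool():
    s=r.get_state(); T=np.eye(4); T[:3,:3]=Rn.from_euler('xyz',s['eef_rot'],degrees=True).as_matrix(); T[:3,3]=s['tcp_pos']; return T
def cam(name,T=None):
    m=eyes.camera_model(name); f=240/np.tan(np.radians(m['fov_y']/2))
    W=T@m['hand_eye'] if name=='wrist' else np.linalg.inv(m['world_to_cam'])
    return dict(f=f,c=np.array([m['cx'],m['cy']]),W=np.array(W),fish=name=='wrist')
def ray(c,p):
    d=(np.asarray(p,float)-c['c'])/c['f']; rr=np.linalg.norm(d)
    if c['fish'] and rr>1e-9: v=np.array([*(d/rr*np.sin(rr)),np.cos(rr)])
    else: v=np.array([*d,1.])
    v=c['W'][:3,:3]@np.array([v[0],-v[1],-v[2]]); return c['W'][:3,3],v/np.linalg.norm(v)
def plane(c,p,z):
    o,v=ray(c,p); return o+v*(z-o[2])/v[2]
def proj(c,X):
    q=np.linalg.inv(c['W'])@np.append(X,1); x=np.array([q[0],-q[1],-q[2]]); n=np.hypot(x[0],x[1])
    k=np.arctan2(n,x[2])/max(n,1e-9) if c['fish'] else 1/x[2]
    return c['c']+c['f']*k*x[:2]
def tri(rs):
    A=sum(np.eye(3)-np.outer(v,v) for o,v in rs); b=sum((np.eye(3)-np.outer(v,v))@o for o,v in rs)
    X=np.linalg.solve(A,b); return X,[np.linalg.norm((np.eye(3)-np.outer(v,v))@(X-o)) for o,v in rs]
def blobs(im,lo,hi,roi=None,amin=15):
    h=cv2.cvtColor(im,cv2.COLOR_RGB2HSV); m=cv2.inRange(h,lo,hi)
    if roi: z=np.zeros_like(m); a,b,c_,d=roi; z[b:d,a:c_]=m[b:d,a:c_]; m=z
    cs,_=cv2.findContours(m,cv2.RETR_EXTERNAL,cv2.CHAIN_APPROX_NONE)
    return sorted([c for c in cs if cv2.contourArea(c)>=amin],key=cv2.contourArea,reverse=True)
OR=((5,150,90),(18,255,255)); BL=((100,120,60),(125,255,255)); RED=((0,150,60),(4,255,255))
E
python3 - <<'E'
from h import *
im=cv2.imread('pics/top0.png')[:,:,::-1].copy(); c=cam('top')
for n,col,z in (('or',OR,.09),('bl',BL,.052)):
    for b in blobs(im,*col,roi=(325,245,400,295),amin=4):
        R=cv2.minAreaRect(b); print(n,R,plane(c,R[0],z).round(3))
g=im[275:288,335:392].astype(int); h=cv2.cvtColor(im,cv2.COLOR_RGB2HSV); print(h[282,345],h[252,345],h[240,345])
m=cv2.inRange(h,(90,20,40),(125,120,130)); m[:,:325]=0;m[:,400:]=0;m[:240]=0;m[300:]=0
b=max(cv2.findContours(m,0,1)[0],key=cv2.contourArea);R=cv2.minAreaRect(b);print(R)
P=np.array([plane(c,p,.008) for p in cv2.boxPoints(R)]);print(P.round(3),P.mean(0))
A,B=plane(c,(201,206),.21),plane(c,(271,305),.21);print('board',A,B,np.linalg.norm(A-B))
E
```

```text
or ((340.0, 267.0), (8.0, 6.0), 90.0) [ 0.464 -0.024  0.09 ]
or ((350.4615478515625, 264.6922912597656), (10.982503890991211, 1.5689290761947632), 11.309932708740234) [ 0.47  -0.051  0.09 ]
bl ((366.0, 270.0), (8.0, 18.0), 90.0) [ 0.456 -0.094  0.052]
bl ((384.5, 271.5), (7.0, 5.0), 90.0) [ 0.451 -0.143  0.052]
bl ((390.0, 272.0), (6.0, 2.0), 90.0) [ 0.449 -0.158  0.052]
[75  7 72] [75  7 71] [ 16  27 121]
((390.95001220703125, 274.6500244140625), (0.9486832022666931, 3.1622774600982666), 18.434947967529297)
[[ 0.438 -0.163  0.008]
 [ 0.446 -0.166  0.008]
 [ 0.445 -0.168  0.008]
 [ 0.437 -0.165  0.008]] [ 0.4415793 -0.165553   0.008    ]
board [0.6152097  0.30835389 0.21      ] [0.37693358 0.14427955 0.21      ] 0.28930244086522755
```

Request:
step_arm --pt "0 0 -0.36 0 87.6" --pt "0 0 -0.36 0 87.6" --pt "-0.79 0.78 -0.36 -0.605 87.6" --pt "-0.79 0.78 -0.36 -0.605 87.6" --pt "-0.79 0.78 -0.36 -0.605 87.6" --pt "-0.79 0.78 -0.36 -0.605 87.6" --pt "-0.79 0.78 -0.36 -0.605 87.6" --pt "-0.79 0.78 -0.36 -0.605 87.6" --pt "-0.79 0.78 -0.36 -0.605 87.6" --pt "-0.79 0.78 -0.36 -0.605 87.6" --pt "-0.79 0.78 -0.36 -0.605 87.6"

```text
time_s: 1.07
tcp_pos: [0.3328, -0.3977, 0.2792]
eef_rot: [-179.9, 0.0, -126.1]
contact_force: [0.2, -1.0, 0.4]
gripper_width: 0.0879
gripper_force: 0.0
```

Request:
step_arm --pt "-0.99 0.09 0 -0.5 87.6" --pt "-0.99 0.09 0 -0.5 87.6" --pt "-0.99 0.09 0 -0.5 87.6" --pt "-0.99 0.09 0 -0.5 87.6" --pt "-0.99 0.09 0 -0.5 87.6" --pt "-0.99 0.09 0 -0.5 87.6" --pt "-0.99 0.09 0 -0.5 87.6" --pt "-0.99 0.09 0 -0.5 87.6" --pt "-0.99 0.09 0 -0.5 0" --pt "-0.99 0.09 0 -0.5 0" --pt "-0.99 0.09 0 -0.5 0"

```text
time_s: 1.98
tcp_pos: [0.4598, -0.1874, 0.2787]
eef_rot: [180.0, -0.0, -96.4]
contact_force: [0.2, 0.4, -0.1]
gripper_width: 0.0728
gripper_force: 0.0
```

Run:
```python
from h import *
T=tool(); im=eyes.capture('wrist'); cv2.imwrite('pics/w1.png',im[:,:,::-1]); np.save('pics/w1T.npy',T)
print(T.round(4)); c=cam('wrist',T)
for n,col,z in (('or',OR,.09),('bl',BL,.052),('red',RED,.13)):
    for b in blobs(im,*col,amin=40)[:6]:
        R=cv2.minAreaRect(b); print(n,np.round(R[0],1),np.round(R[1],1),round(R[2],1),plane(c,R[0],z).round(3))
```

```text
[[-1.118e-01 -9.937e-01 -3.000e-04  4.598e-01]
 [-9.937e-01  1.118e-01 -1.000e-04 -1.874e-01]
 [ 1.000e-04  2.000e-04 -1.000e+00  2.787e-01]
 [ 0.000e+00  0.000e+00  0.000e+00  1.000e+00]]
or [491.5 150.5] [41. 31.] 90.0 [ 0.261 -0.233  0.09 ]
or [320.5 307.5] [ 5. 27.] 0.0 [ 0.47  -0.071  0.09 ]
or [333.5 308. ] [ 4.3 24.2] 3.2 [ 0.455 -0.068  0.09 ]
or [481.  141.9] [ 5.4 28.1] 2.6 [ 0.274 -0.243  0.09 ]
bl [328.  273.5] [29. 18.] 90.0 [ 0.458 -0.097  0.052]
bl [329.  238.5] [13. 18.] 90.0 [ 0.452 -0.141  0.052]
bl [329.  223.5] [ 9. 18.] 90.0 [ 0.45  -0.16   0.052]
```

View pics/w1.png

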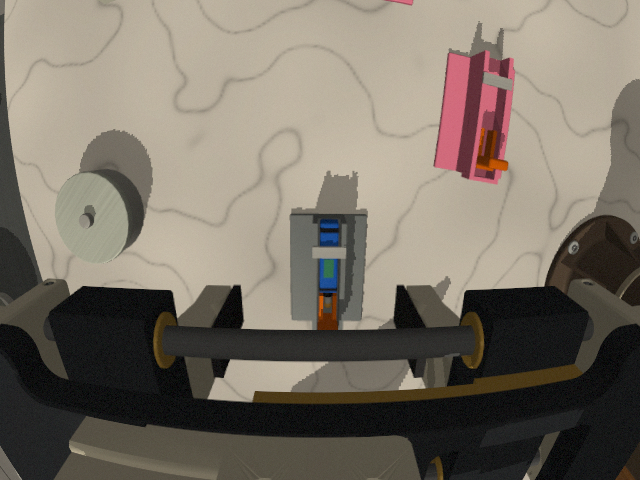

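The wrist view shows the grey dock at (329,265): blue probe handle end at (329,220), steel strap at (329,253), orange tab at (327,315) partly hidden. A pink dock is at (480,115). I'll back off along tool x for a second view.

Request:
step_arm --pt "0.4 0 0 0 0" --pt "0.4 0 0 0 0" --pt "0.4 0 0 0 0" --pt "0.4 0 0 0 0" --pt "0.4 0 0 0 0" --pt "0.4 0 0 0 0" --pt "0.4 0 0 0 0"

```text
time_s: 2.62
tcp_pos: [0.4493, -0.2853, 0.2789]
eef_rot: [-180.0, 0.0, -96.3]
contact_force: [-0.8, -0.2, -0.6]
gripper_width: 0.0224
gripper_force: 0.0
```

Run:
```python
from h import *
T=tool(); im=eyes.capture('wrist'); cv2.imwrite('pics/w2.png',im[:,:,::-1]); np.save('pics/w2T.npy',T)
print(T[:3,3].round(4)); c=cam('wrist',T)
for n,col,z in (('or',OR,.09),('bl',BL,.052)):
    for b in blobs(im,*col,roi=(200,60,420,290),amin=30)[:6]:
        R=cv2.boundingRect(b); print(n,R,plane(c,(R[0]+R[2]/2,R[1]),z).round(3))
cr=im[120:290,240:430]; cv2.imwrite('pics/w2c.png',cv2.resize(cr,None,fx=3.5,fy=3.5,interpolation=cv2.INTER_NEAREST)[:,:,::-1])
t=eyes.capture('top'); cv2.imwrite('pics/top1.png',t[:,:,::-1]); h=cv2.cvtColor(t,cv2.COLOR_RGB2HSV)
m=((h[...,0]<5)|(h[...,0]>170))&(h[...,1]>60); ys,xs=np.where(m[190:320,190:300]); print('red',list(zip(xs+190,ys+190))[:30])
```

```text
[ 0.4493 -0.2853  0.2789]
red [(np.int64(229), np.int64(239)), (np.int64(230), np.int64(239)), (np.int64(230), np.int64(240))]
```

View pics/w2c.png

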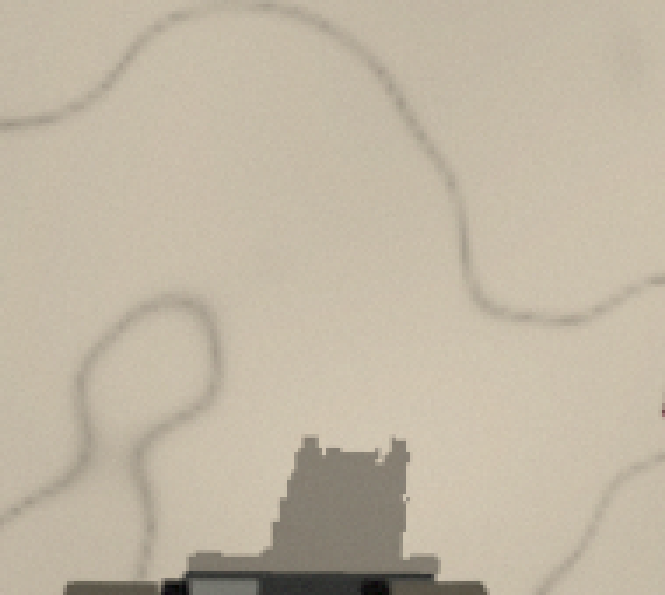

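The dock dropped out of view because I moved the wrong way. The move needs to be along tool −x.

Request:
step_arm --pt "-0.72 0 0 0 0" --pt "-0.72 0 0 0 0" --pt "-0.72 0 0 0 0" --pt "-0.72 0 0 0 0" --pt "-0.72 0 0 0 0" --pt "-0.72 0 0 0 0" --pt "-0.72 0 0 0 0" --pt "-0.72 0 0 0 0"

```text
time_s: 3.38
tcp_pos: [0.4691, -0.1064, 0.2789]
eef_rot: [-180.0, -0.0, -96.2]
contact_force: [0.2, -0.6, 0.7]
gripper_width: 0.0006
gripper_force: 0.0
```

Run:
```python
from h import *
T=tool(); im=eyes.capture('wrist'); cv2.imwrite('pics/w3.png',im[:,:,::-1]); np.save('pics/w3T.npy',T)
print(T[:3,3].round(4)); c=cam('wrist',T)
for n,col,z in (('or',OR,.09),('bl',BL,.052)):
    for b in blobs(im,*col,roi=(200,0,420,300),amin=15)[:6]:
        R=cv2.boundingRect(b); print(n,R)
cr=im[110:280,240:430]; cv2.imwrite('pics/w3c.png',cv2.resize(cr,None,fx=3.5,fy=3.5,interpolation=cv2.INTER_NEAREST)[:,:,::-1])
```

```text
[ 0.4691 -0.1064  0.2789]
or (317, 230, 23, 52)
bl (320, 190, 19, 35)
bl (320, 163, 20, 15)
bl (321, 152, 19, 7)
bl (320, 227, 18, 3)
```

View pics/w3c.png

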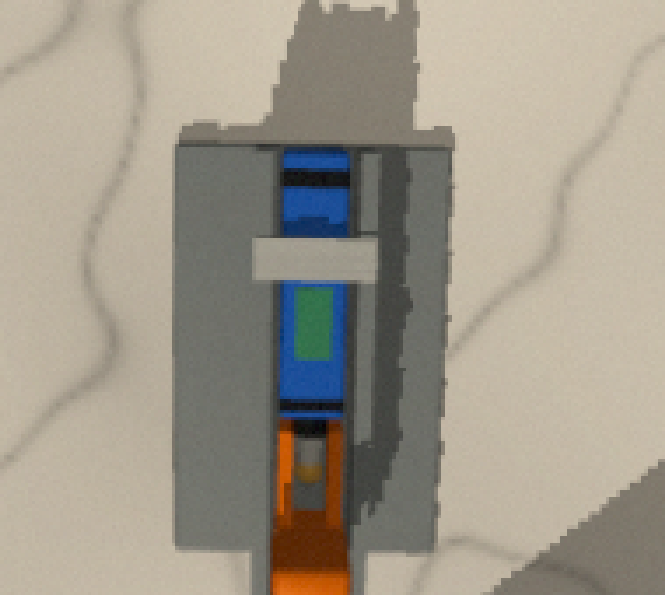

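Confirmed: this is the grey dock holding the blue probe. In the full image the foot corners are at about (290,152), (369,153), (290,267) and (365,268). The handle end is at (330,153), the strap at (330,184), and the tab top starts at row 273.

Run:
```python
from h import *
c1=cam('wrist',np.load('pics/w1T.npy')); c3=cam('wrist',np.load('pics/w3T.npy'))
i1=cv2.imread('pics/w1.png')[:,:,::-1].copy(); i3=cv2.imread('pics/w3.png')[:,:,::-1].copy()
k=lambda u,v:(240+u/3.5,110+v/3.5)
F=np.array([plane(c3,k(*p),.008) for p in ((174,145),(454,147),(174,551),(437,553))]); print(F.round(4))
print('w',np.linalg.norm(F[1]-F[0]),np.linalg.norm(F[3]-F[2]),'l',np.linalg.norm(F[2]-F[0]),np.linalg.norm(F[3]-F[1]))
y=(F[2]+F[3]-F[0]-F[1])/2; print('dock c',F.mean(0).round(4),'yaw',np.degrees(np.arctan2(-y[0],y[1])))
# blue handle: edges per view, first/last saturated-blue rows down the middle
for nm,i,c in (('w1',i1,c1),('w3',i3,c3)):
    h=cv2.cvtColor(i,cv2.COLOR_RGB2HSV); b=cv2.inRange(h,*BL)
    for u in (325,329,333): print(nm,u,[ (int(r0)) for r0 in np.where(np.diff((b[140:310,u]>0).astype(int)))[0]+141])
    o=cv2.inRange(h,*OR); print(nm,'or cols',[np.where(o[r0,280:380])[0][[0,-1]]+280 for r0 in (270,276,280) if o[r0,280:380].any()])
```

```text
[[ 4.983e-01 -1.655e-01  8.000e-03]
 [ 3.986e-01 -1.543e-01  8.000e-03]
 [ 5.180e-01 -1.260e-02  8.000e-03]
 [ 4.171e-01 -5.000e-04  8.000e-03]]
w 0.10032057680112536 0.10155972054929568 l 0.15420608927386828 0.15489862318941675
dock c [ 0.458  -0.0832  0.008 ] yaw -7.084495034184608
w1 325 [219, 229, 232, 246, 278, 289, 291, 293]
w1 329 [219, 228, 232, 246, 278, 289, 291, 293]
w1 333 [219, 228, 232, 246, 259, 260, 277, 289, 291, 293]
w1 or cols []
w3 325 [152, 158, 163, 177, 190, 192, 213, 225, 227, 230]
w3 329 [152, 159, 163, 178, 191, 192, 213, 225, 227, 230]
w3 333 [152, 159, 163, 178, 191, 192, 213, 225, 227, 230]
w3 or cols [array([318, 338]), array([317, 339]), array([318, 338])]
```

```bash
cat >> h.py <<'E'
yw=np.radians(-6.9); D=np.array([.458,-.0832,0]); DX=np.array([np.cos(yw),np.sin(yw),0]); DY=np.array([-np.sin(yw),np.cos(yw),0])
def dock(X): v=np.asarray(X)-D; return np.round([v@DX,v@DY,v[2]],4)
def world(x,y,z): return D+DX*x+DY*y+np.array([0,0,z])
E
python3 - <<'E'
from h import *
c1=cam('wrist',np.load('pics/w1T.npy')); c3=cam('wrist',np.load('pics/w3T.npy'))
for n,a,b in (('band near',228.2,158.7),('band far',231.8,162.8),('strap',245.8,177.6),('bar end',292.8,229.8)):
    X,e=tri([ray(c1,(329,a)),ray(c3,(329.5,b))]); print(n,X.round(4),np.round(e,4),dock(X))
for n,u,v,z in (('handle end',329.8,152.,.05),('tab -y edge',328.5,273.5,.09)):
    print(n,dock(plane(c3,(u,v),z)))
for p in ((world(0,66,90)),): pass
T=tool();print(T[:3,3], Rn.from_matrix(T[:3,:3]).as_euler('xyz',degrees=True))
for y in (.10,.095,-.105): print(y, world(0,y,.066).round(4))
# spot from top camera: ray over heights vs board plane
ct=cam('top'); A,B=plane(ct,(201,206),.21),plane(ct,(271,305),.21)
for z in (.08,.1,.12,.14,.16): print(z,plane(ct,(229.7,239.3),z).round(4))
E
```

```text
band near [ 0.4507 -0.154   0.0525] [0.0002 0.0002] [ 0.0012 -0.0712  0.0525]
band far [ 0.4511 -0.1492  0.0509] [0.0002 0.0002] [ 0.0011 -0.0663  0.0509]
strap [ 0.453  -0.1324  0.0524] [0.0002 0.0002] [ 0.0009 -0.0494  0.0524]
bar end [ 0.4593 -0.0705  0.0512] [0.0002 0.0002] [-0.0002  0.0127  0.0512]
handle end [ 0.0011 -0.0787  0.05  ]
tab -y edge [0.0014 0.0528 0.09  ]
[ 0.46908752 -0.10686413  0.2788504 ] [-1.79992037e+02 -3.01976277e-03 -9.62880347e+01]
0.1 [0.47   0.0161 0.066 ]
0.095 [0.4694 0.0111 0.066 ]
-0.105 [ 0.4454 -0.1874  0.066 ]
0.08 [0.5426 0.2636 0.08  ]
0.1 [0.5413 0.2601 0.1   ]
0.12 [0.54   0.2565 0.12  ]
0.14 [0.5387 0.2529 0.14  ]
0.16 [0.5375 0.2494 0.16  ]
```

Request:
step_arm --pt "-0.49 0.05 0 0.01 0" --pt "-0.49 0.05 0 0.01 0" --pt "-0.49 0.05 0 0.01 0" --pt "-0.49 0.05 0 0.01 0" --pt "-0.49 0.05 0.4 0.01 0" --pt "-0.49 0.05 0.4 0.01 0" --pt "-0.49 0.05 0.4 0.01 0" --pt "-0.49 0.05 0.85 0.01 0" --pt "-0.49 0.05 0.85 0.01 0" --pt "-0.49 0.05 0.85 0.01 0" --pt "-0.49 0.05 0.85 0.01 0" --pt "-0.49 0.05 0.85 0.01 0"

```text
time_s: 4.43
tcp_pos: [0.4696, 0.0152, 0.0657]
eef_rot: [179.8, -0.1, -97.0]
contact_force: [0.5, 0.1, 0.9]
gripper_width: 0.0002
gripper_force: 0.0
```

Run:
```python
from h import *
T=tool(); im=eyes.capture('wrist'); cv2.imwrite('pics/w4.png',im[:,:,::-1]); np.save('pics/w4T.npy',T)
print(dock(T[:3,3]),r.get_state()['eef_rot'],r.get_state()['contact_force'])
```

```text
[-0.0003  0.0991  0.0657] [-1.79977215e+02 -3.69977809e-02 -9.69192321e+01] [-0.02054445  0.31239909  0.41111143]
```

View pics/w4.png

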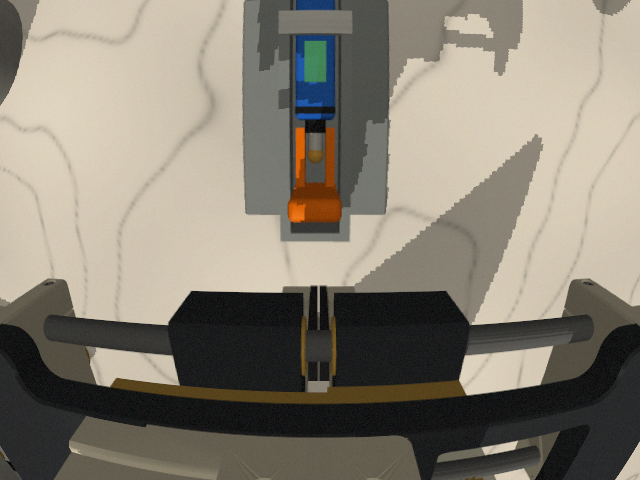

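The view shows the tab at (315,208), in line with the shut fingers at (318,300). Now I push along tool +x.

Request:
step_arm --pt "0.03 0 0 0 0" --pt "0.06 0 0 0 0" --pt "0.09 0 0 0 0" --pt "0.11 0 0 0 0" --pt "0.13 0 0 0 0" --pt "0.15 0 0 0 0" --pt "0.17 0 0 0 0" --pt "0.19 0 0 0 0" --pt "0.21 0 0 0 0" --pt "0.23 0 0 0 0" --pt "0.25 0 0 0 0" --pt "0.26 0 0 0 0"

```text
time_s: 5.48
tcp_pos: [0.4622, -0.0486, 0.0662]
eef_rot: [180.0, -0.0, -96.9]
contact_force: [0.2, -0.7, 0.4]
gripper_width: 0.0004
gripper_force: 0.0
```

Run:
```python
from h import *
T=tool(); im=eyes.capture('wrist'); cv2.imwrite('pics/w5.png',im[:,:,::-1]); c=cam('wrist',T)
print(dock(T[:3,3]),r.get_state()['contact_force'],r.get_state()['moment'])
c4=cam('wrist',np.load('pics/w4T.npy'));i4=cv2.imread('pics/w4.png')[:,:,::-1].copy()
for i,cc in ((i4,c4),(im,c)):
    b=blobs(i,*OR,roi=(200,0,440,330))[0]; R=cv2.boundingRect(b); print(R,'top of tab +y bottom edge',dock(plane(cc,(R[0]+R[2]/2,R[1]+R[3]),.085)))
t=eyes.capture('top'); cv2.imwrite('pics/top2.png',t[:,:,::-1])
for b in blobs(t,*BL,roi=(325,245,440,300),amin=4): print('blue',cv2.boundingRect(b))
```

```text
[-0.      0.0349  0.0662] [ 0.2463321  -1.10515798  0.15048819] [-0.03818703  0.06507157  0.0048453 ]
(288, 128, 54, 95) top of tab +y bottom edge [0.0009 0.0641 0.085 ]
(298, 230, 37, 57) top of tab +y bottom edge [0.0006 0.0343 0.085 ]
blue (389, 269, 3, 7)
```

View pics/w5.png

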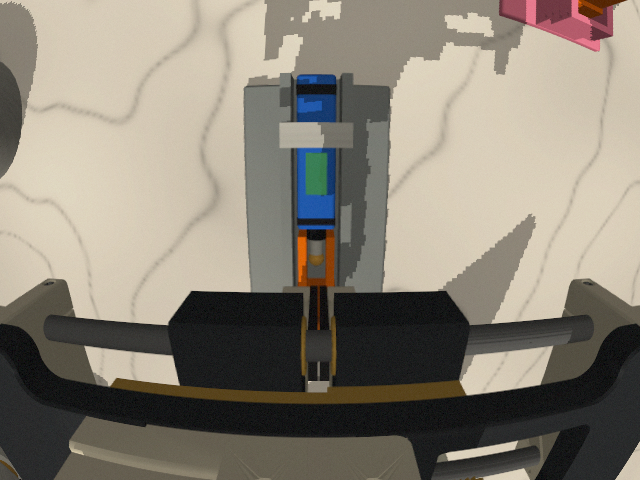

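Run:
```python
from h import *
T=tool(); c=cam('wrist',T); c4=cam('wrist',np.load('pics/w4T.npy'))
print('handle end w5',dock(plane(c,(316,75),.052)),'bar end w5',dock(plane(c,(316,226),.052)),'w4',dock(plane(c4,(315,119),.052)))
print('fork start w5',dock(plane(c,(305,231),.045)),'w4',dock(plane(c4,(300,128),.045)))
print('strap w5',dock(plane(c,(316,122),.058)))
im=eyes.capture('wrist'); cr=im[215:395,230:410]; cv2.imwrite('pics/w5c.png',cv2.resize(cr,None,fx=3.3,fy=3.3,interpolation=cv2.INTER_CUBIC)[:,:,::-1])
s=r.get_state(); print(s['contact_force'],s['joint_torque'])
```

```text
handle end w5 [ 0.0008 -0.0771  0.052 ] bar end w5 [0.001  0.0101 0.052 ] w4 [0.0009 0.0122 0.052 ]
fork start w5 [0.0077 0.0151 0.045 ] w4 [0.0097 0.0172 0.045 ]
strap w5 [ 0.0008 -0.0499  0.058 ]
[ 0.20944303 -0.04246802 -0.53559356] [-2.16298364e-01 -3.41540372e+01  2.29360914e+01  5.48690736e+00
 -1.53235719e-02  5.37409040e-02]
```

View pics/w5c.png

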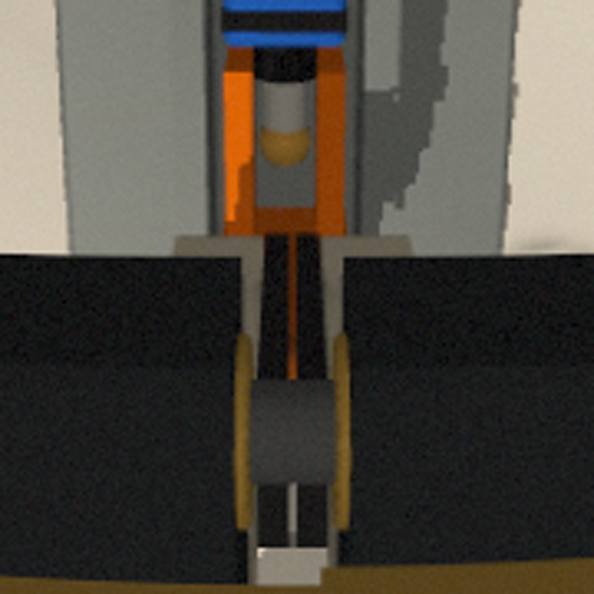

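The slide hasn't moved and no force shows; the finger tips seem to have passed over the tab. I'll check their real height from the side camera.

Run:
```python
from h import *
T=tool(); im=eyes.capture('side'); c=cam('side'); p=proj(c,T[:3,3]); q=proj(c,T[:3,3]+[0,0,.039]); t=proj(c,world(0,.06,.09)); print(p,q,t)
x0,y0=int(p[0])-50,int(p[1])-55; k=8
cr=cv2.resize(im[y0:y0+75,x0:x0+100],None,fx=k,fy=k,interpolation=cv2.INTER_CUBIC)[:,:,::-1].copy()
for a,col in ((p,(0,0,255)),(q,(0,255,0)),(t,(255,0,255))): cv2.circle(cr,tuple(int(v) for v in (np.array(a)-[x0,y0]+.5)*k),5,col,2)
cv2.imwrite('pics/s5c.png',cr)
```

```text
[337.398964   245.14515185] [337.76512808 235.76193271] [336.05346795 244.35432867]
```

View pics/s5c.png

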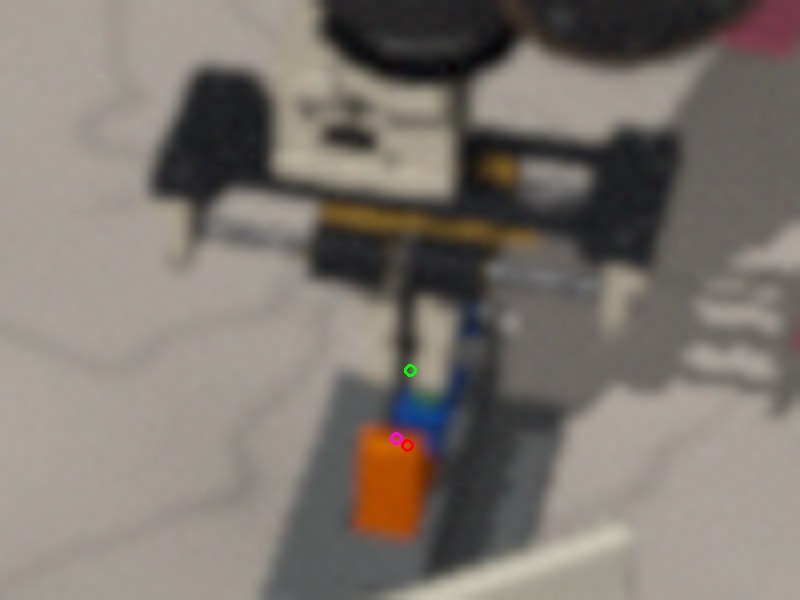

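The tips end at crop (410,385), well above the red TCP mark at (407,445). Both cameras agree that the real tips stop about 39 mm short of the reported TCP. I'll back off behind the tab and descend by that much more, watching the force.

Request:
step_arm --pt "0 0 -0.04 0 0" --pt "-0.15 0 -0.04 0 0" --pt "-0.3 0 -0.04 0 0" --pt "-0.3 0 -0.04 0 0" --pt "-0.3 0 0 0 0" --pt "-0.3 0 0.04 0 0" --pt "-0.3 0 0.08 0 0" --pt "-0.3 0 0.12 0 0" --pt "-0.3 0 0.14 0 0" --pt "-0.3 0 0.15 0 0" --pt "-0.3 0 0.15 0 0"

```text
time_s: 6.6
tcp_pos: [0.4712, 0.0265, 0.0284]
eef_rot: [180.0, -0.0, -96.9]
contact_force: [-0.3, -1.1, 1.0]
gripper_width: 0.0005
gripper_force: 0.0
```

Run:
```python
from h import *
T=tool(); print(dock(T[:3,3])); im=eyes.capture('side'); c=cam('side')
for h in (0,.039): print(h,proj(c,T[:3,3]+[0,0,h]).round(1))
p=proj(c,T[:3,3]+[0,0,.039]).astype(int)
w=eyes.capture('wrist'); cv2.imwrite('pics/w6.png',w[:,:,::-1]); cv2.imwrite('pics/s6.png',im[:,:,::-1])
hs=cv2.cvtColor(im,cv2.COLOR_RGB2HSV)
for y in range(p[1]-12,p[1]+14,1): print(y,[tuple(int(a) for a in im[y,x]) for x in range(p[0]-4,p[0]+5,4)])
```

```text
[-1.000e-04  1.104e-01  2.840e-02]
0 [332.2 269.3]
0.039 [332.5 260.1]
248 [(38, 37, 37), (63, 64, 65), (42, 44, 45)]
249 [(38, 35, 36), (54, 52, 51), (33, 34, 40)]
250 [(53, 50, 48), (51, 52, 48), (32, 33, 37)]
251 [(95, 90, 81), (48, 46, 46), (43, 43, 43)]
252 [(145, 137, 122), (54, 51, 47), (83, 78, 74)]
253 [(165, 155, 138), (68, 63, 59), (125, 119, 107)]
254 [(170, 161, 143), (71, 68, 61), (156, 147, 131)]
255 [(169, 159, 142), (68, 64, 58), (169, 160, 143)]
256 [(165, 157, 139), (58, 57, 51), (168, 158, 140)]
257 [(164, 156, 139), (53, 50, 47), (166, 157, 140)]
258 [(165, 156, 139), (57, 54, 50), (163, 153, 137)]
259 [(166, 159, 141), (68, 64, 60), (162, 155, 138)]
260 [(165, 155, 140), (77, 71, 67), (162, 153, 137)]
261 [(149, 141, 127), (77, 73, 67), (160, 152, 135)]
262 [(117, 115, 107), (77, 73, 70), (144, 137, 121)]
263 [(95, 97, 95), (76, 78, 78), (127, 121, 111)]
264 [(90, 94, 93), (95, 96, 93), (153, 148, 137)]
265 [(96, 98, 98), (133, 130, 122), (189, 184, 167)]
266 [(125, 125, 119), (176, 171, 156), (202, 197, 180)]
267 [(166, 163, 151), (200, 196, 177), (190, 185, 169)]
268 [(196, 191, 174), (197, 192, 175), (171, 166, 151)]
269 [(202, 198, 180), (177, 173, 158), (164, 159, 144)]
270 [(186, 182, 165), (166, 163, 147), (162, 156, 141)]
271 [(168, 164, 150), (162, 159, 145), (163, 159, 144)]
272 [(163, 159, 143), (162, 158, 143), (162, 158, 143)]
273 [(162, 158, 143), (160, 157, 142), (163, 159, 144)]
```

The tips end at row 262, which matches the reported TCP + 39 mm (row 260 at centre). They are about 67 mm above the slab, so I push again.

Request:
step_arm --pt "0.04 0 0 0 0" --pt "0.08 0 0 0 0" --pt "0.11 0 0 0 0" --pt "0.13 0 0 0 0" --pt "0.15 0 0 0 0" --pt "0.17 0 0 0 0" --pt "0.19 0 0 0 0" --pt "0.21 0 0 0 0" --pt "0.22 0 0 0 0"

```text
time_s: 7.45
tcp_pos: [0.4648, -0.0285, 0.0288]
eef_rot: [-180.0, 0.0, -96.9]
contact_force: [-1.0, 2.8, 1.5]
gripper_width: 0.0003
gripper_force: 1.3
```

```bash
cat > chk.py <<'E'
from h import *
T=tool(); im=eyes.capture('wrist'); cv2.imwrite('pics/cur.png',im[:,:,::-1]); c=cam('wrist',T); s=r.get_state()
print(s['time_s'],dock(T[:3,3]),np.round(s['contact_force'],1))
h=cv2.cvtColor(im,cv2.COLOR_RGB2HSV); b=cv2.inRange(h,*BL); b[:, :250]=0; b[:,390:]=0
u=int(np.median(np.where(b)[1])); rows=np.where(b[:300,u])[0]
print('blue col',u,'rows',rows[[0,-1]],'ends',dock(plane(c,(u,rows[0]),.052)),dock(plane(c,(u,rows[-1]),.052)))
for bb in blobs(im,*OR,roi=(250,0,390,300))[:2]: print('or',cv2.boundingRect(bb))
E
python3 chk.py
```

```text
7.5 [0.0002 0.0551 0.0288] [-0.4  1.   0.9]
blue col 316 rows [  0 177] ends [ 0.0008 -0.0888  0.052 ] [ 0.0009 -0.0032  0.052 ]
or (284, 178, 64, 122)
or (314, 213, 12, 14)
```

Request:
step_arm --pt "0.02 0 0 0 0" --pt "0.04 0 0 0 0" --pt "0.06 0 0 0 0" --pt "0.08 0 0 0 0" --pt "0.1 0 0 0 0" --pt "0.115 0 0 0 0" --pt "0.125 0 0 0 0" --pt "0.13 0 0 0 0" --pt "0.13 0 0 0 0" --pt "0.13 0 0 0 0"

```text
time_s: 8.33
tcp_pos: [0.4609, -0.0605, 0.0288]
eef_rot: [-180.0, -0.0, -96.9]
contact_force: [0.0, 4.2, 1.8]
gripper_width: 0.0005
gripper_force: 1.9
```

```bash
python3 chk.py
```

```text
8.3833 [0.0002 0.0229 0.0288] [-0.2  3.7  2.6]
blue col 316 rows [  0 145] ends [ 0.0007 -0.121   0.052 ] [ 0.0008 -0.0504  0.052 ]
or (284, 178, 64, 122)
or (307, 212, 19, 14)
```

Request:
step_arm --pt "0.005 0 0 0 0" --pt "0.01 0 0 0 0" --pt "0.015 0 0 0 0" --pt "0.018 0 0 0 0" --pt "0.018 0 0 0 0"

```text
time_s: 8.8
tcp_pos: [0.4606, -0.0642, 0.0289]
eef_rot: [-180.0, 0.1, -96.9]
contact_force: [-1.3, 10.1, 4.5]
gripper_width: 0.0007
gripper_force: 4.9
```

```bash
python3 chk.py
```

```text
8.85 [0.0003 0.0192 0.0289] [-1.1  9.1  4.4]
blue col 316 rows [  0 153] ends [ 0.0008 -0.1247  0.052 ] [ 0.0009 -0.0504  0.052 ]
or (284, 186, 64, 114)
or (311, 214, 15, 13)
```

The force jumped to 9 N at the end stop and the bar end is under the strap, so the slide is fully pressed. Next I retreat, rise and go over the handle with the jaws open.

Request:
step_arm --pt "-0.04 0 0 0 0" --pt "-0.1 0 0 0 0" --pt "-0.17 0 0 0 0" --pt "-0.25 0 0 0 0" --pt "-0.28 0 0 0 0" --pt "-0.28 0 -0.15 0 0" --pt "-0.28 0 -0.3 0 0" --pt "-0.28 0 -0.45 0 0" --pt "-0.28 0 -0.6 0 0" --pt "-0.28 0 -0.7 0 87.6" --pt "-0.28 0 -0.7 0 87.6" --pt "-0.28 0 -0.7 0 87.6"

```text
time_s: 9.85
tcp_pos: [0.4691, 0.0045, 0.205]
eef_rot: [-179.9, 0.1, -96.9]
contact_force: [-0.4, -0.8, -1.6]
gripper_width: 0.0149
gripper_force: 0.0
```

Request:
step_arm --pt "0.3 0 0 0 87.6" --pt "0.3 0 0 0 87.6" --pt "0.3 0 0 0 87.6" --pt "0.3 0 0 0 87.6" --pt "0.3 0 0 0 87.6" --pt "0.3 0 0 0 87.6" --pt "0.3 0 0 0 87.6" --pt "0.3 0 0 0 87.6"

```text
time_s: 10.52
tcp_pos: [0.4598, -0.0692, 0.2035]
eef_rot: [180.0, -0.0, -96.8]
contact_force: [-0.2, 0.1, -0.5]
gripper_width: 0.0681
gripper_force: 0.0
```

```bash
python3 chk.py; cp pics/cur.png pics/w7.png
python3 - <<'E'
from h import *
np.save('pics/w7T.npy',tool())
t=eyes.capture('top'); 
for b in blobs(t,*BL,roi=(325,245,440,300),amin=4): print('blue top',cv2.boundingRect(b))
E
```

```text
10.5667 [1.000e-04 1.410e-02 2.035e-01] [ 0.6 -0.5  0.3]
blue col 317 rows [ 67 147] ends [ 0.0009 -0.1271  0.052 ] [ 0.0009 -0.0515  0.052 ]
or (303, 215, 28, 63)
```

Request:
step_arm --pt "0.18 0 0 0 87.6" --pt "0.18 0 0 0 87.6" --pt "0.18 0 0 0 87.6" --pt "0.18 0 0 0 87.6" --pt "0.18 0 0 0 87.6"

```text
time_s: 11.03
tcp_pos: [0.4544, -0.114, 0.2038]
eef_rot: [-180.0, 0.0, -96.9]
contact_force: [-0.0, 0.1, -0.6]
gripper_width: 0.0878
gripper_force: 0.0
```

```bash
python3 chk.py; cp pics/cur.png pics/w8.png
python3 - <<'E'
from h import *
T=tool(); np.save('pics/w8T.npy',T); C=[cam('wrist',np.load(f'pics/w{k}T.npy')) for k in (7,8)]; R=[]
for k in (7,8):
    im=cv2.imread(f'pics/w{k}.png')[:,:,::-1].copy(); b=cv2.inRange(cv2.cvtColor(im,cv2.COLOR_RGB2HSV),*BL)
    e=np.where(np.diff((b[:300,317]>0).astype(int)))[0]+.5+.5; R.append(e); cols=[np.where(b[int(e[0])+3,280:360])[0][[0,-1]]+280]; print(k,e,cols)
for i in range(4):
    X,er=tri([ray(C[0],(317,R[0][i])),ray(C[1],(317,R[1][i]))]); print(X.round(4),dock(X),np.round(er,4))
print(T[:3,3].round(4),dock(T[:3,3]))
E
```

```text
11.0833 [ 2.000e-04 -3.100e-02  2.038e-01] [ 0.1  0.1 -0.7]
blue col 317 rows [114 196] ends [ 0.001  -0.1276  0.052 ] [ 0.001 -0.05   0.052]
or (306, 262, 6, 33)
or (323, 262, 6, 32)
7 [ 67.  73.  78. 113. 139. 148.] [array([307, 328])]
8 [114. 120. 126. 161. 187. 197.] [array([306, 328])]
[ 0.4437 -0.2099  0.0502] [ 0.001  -0.1275  0.0502] [0. 0.]
[ 0.4444 -0.2043  0.0491] [ 0.001  -0.1219  0.0491] [0.0001 0.0001]
[ 0.445  -0.1986  0.0555] [ 0.001  -0.1161  0.0555] [0.0001 0.0001]
[ 0.449  -0.1661  0.0533] [ 0.001  -0.0834  0.0533] [0.0001 0.0001]
[ 0.4545 -0.1139  0.2038] [ 2.000e-04 -3.090e-02  2.038e-01]
```

Request:
step_arm --pt "0.3 0 0 0 87.6" --pt "0.3 0 0 0 87.6" --pt "0.3 0 0 0 87.6" --pt "0.3 0 0.2 0 87.6" --pt "0.3 0 0.4 0 87.6" --pt "0.3 0 0.5 0 87.6" --pt "0.3 0 0.6 0 87.6" --pt "0.3 0 0.66 0 87.6" --pt "0.3 0 0.66 0 87.6" --pt "0.3 0 0.66 0 87.6"

```text
time_s: 11.92
tcp_pos: [0.4453, -0.1885, 0.0385]
eef_rot: [179.9, -0.0, -96.8]
contact_force: [0.5, 0.7, 0.4]
gripper_width: 0.0876
gripper_force: 0.0
```

Request:
step_arm --pt "0 0 0.03 0 87.6" --pt "0 0 0.06 0 87.6" --pt "0 0 0.09 0 87.6" --pt "0 0 0.12 0 87.6" --pt "0 0 0.15 0 87.6" --pt "0 0 0.17 0 87.6" --pt "0 0 0.19 0 87.6" --pt "0 0 0.2 0 87.6" --pt "0 0 0.2 0 87.6"

```text
time_s: 12.67
tcp_pos: [0.4449, -0.189, -0.0119]
eef_rot: [179.9, -0.0, -96.9]
contact_force: [-0.4, 0.5, -0.1]
gripper_width: 0.0878
gripper_force: 0.0
```

There's no contact at a reported z of −12 mm, which confirms the offset. I go down 4 mm more and close.

Request:
step_arm --pt "0 0 0.016 0 87.6" --pt "0 0 0.016 0 18" --pt "0 0 0.016 0 18" --pt "0 0 0.016 0 18" --pt "0 0 0.016 0 18" --pt "0 0 0.016 0 18" --pt "0 0 0.016 0 18" --pt "0 0 0.016 0 18" --pt "0 0 0.016 0 18" --pt "0 0 0.016 0 18" --pt "0 0 0.016 0 18" --pt "0 0 0.016 0 18" --newtons 25

```text
time_s: 13.67
tcp_pos: [0.4454, -0.189, -0.0152]
eef_rot: [-180.0, 0.0, -96.9]
contact_force: [-0.3, -0.3, -0.5]
gripper_width: 0.0221
gripper_force: 24.8
```

Request:
step_arm --pt "0 0 0 0 5" --pt "0 0 0 0 5" --pt "0 0 0 0 5"

```text
time_s: 13.92
tcp_pos: [0.4453, -0.189, -0.0152]
eef_rot: [-180.0, -0.0, -96.9]
contact_force: [0.5, 1.2, 0.1]
gripper_width: 0.0218
gripper_force: 24.8
```

The probe is gripped at 22 mm opening. I draw it out along tool +x, then lift.

Request:
step_arm --pt "0.04 0 0 0 5" --pt "0.09 0 0 0 5" --pt "0.15 0 0 0 5" --pt "0.21 0 0 0 5" --pt "0.27 0 0 0 5" --pt "0.32 0 0 0 5" --pt "0.36 0 0 0 5" --pt "0.37 0 0 0 5" --pt "0.37 0 0 0 5"

```text
time_s: 14.67
tcp_pos: [0.4338, -0.2815, -0.0154]
eef_rot: [180.0, 0.0, -97.0]
contact_force: [0.0, -0.8, -0.3]
gripper_width: 0.0218
gripper_force: 24.8
```

Request:
step_arm --pt "0 0 -0.05 0 5" --pt "0 0 -0.12 0 5" --pt "0 0 -0.25 0 5" --pt "0 0 -0.4 0 5" --pt "0 0 -0.5 0 5" --pt "0 0 -0.6 0 5" --pt "0 0 -0.6 0 5" --pt "0 0 -0.6 0 5"

```text
time_s: 15.33
tcp_pos: [0.4352, -0.2804, 0.1362]
eef_rot: [-179.8, -0.0, -96.9]
contact_force: [-0.7, 1.0, -1.9]
gripper_width: 0.0219
gripper_force: 24.8
```

Run:
```python
from h import *
T=tool(); im=eyes.capture('wrist'); np.save('pics/w9T.npy',T); cv2.imwrite('pics/w9.png',im[:,:,::-1]); t=eyes.capture('top'); cv2.imwrite('pics/top9.png',t[:,:,::-1])
print(r.get_state()['joints'],dock(T[:3,3]))
for b in blobs(t,*BL,amin=4): print('top blue',cv2.boundingRect(b))
for b in blobs(im,*BL,amin=20): print('wrist blue',cv2.boundingRect(b))
ct=cam('top')
# board top edge: fit line to bright pixels
h=cv2.cvtColor(t,cv2.COLOR_RGB2HSV); print(h[245,228:250].tolist())
m=((h[...,0]<6)|(h[...,0]>168))&(h[...,1]>50); ys,xs=np.where(m[190:320,190:300]); print('red',xs+190,ys+190, h[236:243,226:234].tolist())
```

```text
[-1.10792245e+01  8.20380438e+00 -2.36006228e+01 -3.48018382e-02
 -5.82550757e+01  4.21540898e+00] [ 0.0011 -0.1985  0.1362]
wrist blue (291, 270, 57, 34)
wrist blue (293, 361, 51, 31)
wrist blue (292, 316, 54, 14)
[[24, 30, 128], [20, 32, 96], [26, 27, 67], [25, 26, 59], [26, 33, 62], [30, 26, 60], [21, 30, 60], [15, 33, 62], [25, 26, 60], [30, 31, 58], [30, 31, 57], [34, 34, 52], [20, 18, 43], [0, 8, 32], [30, 7, 35], [110, 23, 33], [120, 15, 34], [90, 9, 29], [120, 8, 34], [135, 15, 34], [0, 16, 48], [15, 29, 70]]
red [227 228 229 230 230] [236 236 238 239 240] [[[8, 64, 60], [4, 117, 50], [2, 97, 42], [14, 55, 51], [23, 35, 58], [23, 36, 57], [20, 26, 59], [15, 19, 53]], [[11, 34, 60], [13, 58, 53], [6, 105, 46], [11, 58, 48], [25, 27, 56], [17, 29, 61], [30, 30, 60], [30, 31, 58]], [[26, 29, 61], [23, 35, 58], [9, 77, 53], [3, 108, 45], [19, 45, 45], [23, 36, 57], [25, 26, 58], [18, 43, 60]], [[20, 34, 67], [30, 31, 58], [9, 71, 61], [6, 142, 54], [5, 135, 49], [9, 48, 53], [26, 30, 59], [19, 33, 61]], [[22, 34, 83], [25, 24, 63], [23, 36, 57], [9, 62, 58], [3, 115, 51], [9, 67, 53], [30, 36, 56], [34, 31, 58]], [[21, 34, 105], [23, 29, 71], [34, 30, 60], [17, 30, 59], [12, 66, 58], [13, 76, 54], [18, 44, 58], [19, 33, 61]], [[21, 32, 129], [27, 28, 92], [25, 24, 65], [30, 26, 60], [23, 34, 60], [26, 30, 60], [26, 35, 59], [30, 26, 59]]]
```

The probe is out and lifted. The mark is in shadow, at about (229,239) in the top view. I'll turn the wrist camera beside the board to measure the mark from two places.

Request:
step_arm --pt "-0.89 -0.46 0 0.405 5" --pt "-0.89 -0.46 0 0.405 5" --pt "-0.89 -0.46 0 0.405 5" --pt "-0.89 -0.46 0 0.405 5" --pt "-0.89 -0.46 0 0.405 5" --pt "-0.89 -0.46 0 0.405 5" --pt "-0.89 -0.46 0 0.405 5" --pt "-0.89 -0.46 0 0.405 5" --pt "-0.89 -0.46 0 0.405 5" --pt "-0.89 -0.46 0 0.405 5"

```text
time_s: 16.27
tcp_pos: [0.5739, -0.0741, 0.1335]
eef_rot: [179.9, -0.1, -121.2]
contact_force: [-0.2, -1.0, -0.4]
gripper_width: 0.0216
gripper_force: 24.8
```

Request:
step_arm --pt "-0.99 -0.05 0 0.405 5" --pt "-0.99 -0.05 0 0.405 5" --pt "-0.99 -0.05 0 0.405 5" --pt "-0.99 -0.05 0 0.405 5" --pt "-0.99 -0.05 0 0.405 5" --pt "-0.99 -0.05 0 0.405 5" --pt "-0.99 -0.05 0 0.405 5" --pt "-0.99 -0.05 0 0.405 5" --pt "-0.99 -0.05 0 0.405 5" --pt "-0.99 -0.05 0 0.405 5"

```text
time_s: 17.1
tcp_pos: [0.7133, 0.1298, 0.1348]
eef_rot: [180.0, -0.0, -145.6]
contact_force: [-0.5, 0.2, -0.1]
gripper_width: 0.0221
gripper_force: 24.8
```

```bash
cat > red.py <<'E'
import sys
from h import *
n=sys.argv[1]; T=tool(); im=eyes.capture('wrist'); np.save(f'pics/{n}T.npy',T); cv2.imwrite(f'pics/{n}.png',im[:,:,::-1]); c=cam('wrist',T)
print(T[:3,3].round(4),r.get_state()['eef_rot'][2],r.get_state()['joints'])
print('expect',[proj(c,(.54-.06*(z-.12),.2565-.18*(z-.12),z)).round() for z in (.1,.16)])
h=cv2.cvtColor(im,cv2.COLOR_RGB2HSV); m=(((h[...,0]<8)|(h[...,0]>168))&(h[...,1]>100)&(h[...,2]>25)).astype(np.uint8)*255
m=cv2.morphologyEx(m,cv2.MORPH_CLOSE,np.ones((5,5)))
for b in cv2.findContours(m,0,1)[0]:
    if cv2.contourArea(b)>30:
        R=cv2.boundingRect(b); e=cv2.fitEllipse(b) if len(b)>=5 else None; print(R,cv2.contourArea(b),e, h[R[1]+R[3]//2,R[0]+R[2]//2])
E
python3 red.py v1
```

```text
[0.7133 0.1298 0.1348] -145.58321015742848 [ 2.56519239e+01  2.70569137e+01  3.72862003e+00 -1.33853572e-03
 -6.66717088e+01 -8.12346040e+01]
expect [array([590., 167.]), array([640., 164.])]
(604, 159, 25, 38) 701.5 ((616.0635986328125, 177.26065063476562), (24.337270736694336, 36.791873931884766), 1.4985928535461426) [111 182  14]
```

The mark shows at (616,177) with its dark centre, close to the expected pixel. I take a second view 60 mm along.

Request:
step_arm --pt "-0.24 -0.08 0 0 5" --pt "-0.24 -0.08 0 0 5" --pt "-0.24 -0.08 0 0 5" --pt "-0.24 -0.08 0 0 5" --pt "-0.24 -0.08 0 0 5" --pt "-0.24 -0.08 0 0 5"

```text
time_s: 17.65
tcp_pos: [0.7741, 0.1482, 0.1355]
eef_rot: [180.0, 0.0, -145.5]
contact_force: [-0.5, 0.5, 0.2]
gripper_width: 0.0219
gripper_force: 24.8
```

```bash
python3 red.py v2
python3 - <<'E'
from h import *
import sys
c1,c2=[cam('wrist',np.load(f'pics/v{k}T.npy')) for k in (1,2)]
def ctr(n):
    im=cv2.imread(f'pics/{n}.png')[:,:,::-1].copy();h=cv2.cvtColor(im,cv2.COLOR_RGB2HSV); m=(((h[...,0]<8)|(h[...,0]>168))&(h[...,1]>100)&(h[...,2]>25)).astype(np.uint8)*255
    m=cv2.morphologyEx(m,cv2.MORPH_CLOSE,np.ones((5,5))); b=max(cv2.findContours(m,0,1)[0],key=cv2.contourArea); return np.array(cv2.fitEllipse(b)[0])
p=[ctr('v1'),ctr('v2')]; X,e=tri([ray(c1,p[0]),ray(c2,p[1])]); print('spot w',X.round(4),np.round(e,4))
ct=cam('top'); X3,e3=tri([ray(c1,p[0]),ray(c2,p[1]),ray(ct,(229.3,239))]); print('with top',X3.round(4),np.round(e3,4), 'proj top',proj(ct,X))
# board lines in v1,v2: top edge & bottom pixels near the right side
for k in (1,2):
    im=cv2.imread(f'pics/v{k}.png'); cv2.imwrite(f'pics/v{k}c.png',im)
a=np.hstack([cv2.imread('pics/v1.png')[0:480,400:],cv2.imread('pics/v2.png')[0:480,400:]]); cv2.imwrite('pics/vv.png',a)
E
```

```text
[0.7741 0.1482 0.1355] -145.5205990243676 [ 2.49325516e+01  3.28750778e+01  1.36615422e+01 -3.62425645e-03
 -7.07487423e+01 -8.04519578e+01]
expect [array([610.,  93.]), array([660.,  75.])]
(625, 77, 15, 36) 307.5 ((633.3330078125, 94.8417739868164), (15.406953811645508, 35.749534606933594), 0.793458878993988) [  0 146  21]
spot w [0.5447 0.2607 0.1309] [0.0015 0.0015]
with top [0.5431 0.2591 0.1304] [0.0032 0.0021 0.0045] proj top [227.26408027 237.23355636]
```

View pics/vv.png

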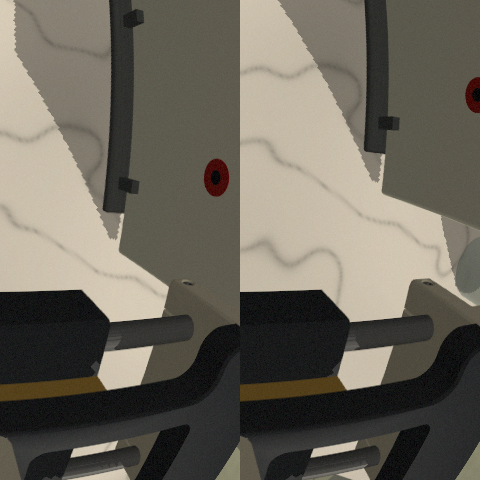

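Both views show the dark foot strip, the clips and the red mark with its black centre, at (616,177) in v1. The mark is cut by the image border in v2, so I take a better second view on the other side and get the board's direction from the foot edge.

Request:
step_arm --pt "0.42 -0.04 0 0 5" --pt "0.42 -0.04 0 0 5" --pt "0.42 -0.04 0 0 5" --pt "0.42 -0.04 0 0 5" --pt "0.42 -0.04 0 0 5" --pt "0.42 -0.04 0 0 5"

```text
time_s: 18.2
tcp_pos: [0.6941, 0.0813, 0.1359]
eef_rot: [-180.0, 0.1, -145.5]
contact_force: [-0.3, 0.5, -0.6]
gripper_width: 0.0218
gripper_force: 24.8
```

```bash
python3 red.py v3
python3 - <<'E'
from h import *
C=[cam('wrist',np.load(f'pics/v{k}T.npy')) for k in (1,3)]; p=[];L=[]
for n,c in zip(('v1','v3'),C):
    im=cv2.imread(f'pics/{n}.png')[:,:,::-1].copy();h=cv2.cvtColor(im,cv2.COLOR_RGB2HSV); m=(((h[...,0]<8)|(h[...,0]>168))&(h[...,1]>100)&(h[...,2]>25)).astype(np.uint8)*255
    m=cv2.morphologyEx(m,cv2.MORPH_CLOSE,np.ones((5,5))); b=max(cv2.findContours(m,0,1)[0],key=cv2.contourArea); p.append(np.array(cv2.fitEllipse(b)[0]))
    g=cv2.GaussianBlur(im,(3,3),0).sum(2)/3
    pts=[]
    for v in range(10,200,10):
        u=np.where(g[v,430:560]<70)[0]
        if len(u): pts.append(plane(c,(430+u[0],v),.010))
    P=np.array(pts); d=np.linalg.svd(P-P.mean(0))[2][0]; d*=np.sign(d[0]); res=np.std((P-P.mean(0))@np.array([-d[1],d[0],0]))
    print(n,'foot edge dir deg',np.degrees(np.arctan2(d[1],d[0])),'res',res,'at',P.mean(0).round(4)); L.append((P.mean(0),d))
X,e=tri([ray(c,q) for c,q in zip(C,p)]); ct=cam('top'); print('spot',X.round(4),np.round(e,4),'top px',proj(ct,X))
for P0,d in L: nn=np.array([d[1],-d[0],0]); print('front edge is',(P0-X)@nn,'in front of spot (expect .020)')
# board top edge from the first top picture
t=cv2.imread('pics/top0.png')[:,:,::-1].copy(); h=cv2.cvtColor(t,cv2.COLOR_RGB2HSV)
a,b=plane(ct,(203,206.5),.21),plane(ct,(269,304),.21); print('top edge dir',np.degrees(np.arctan2(*(a-b)[[1,0]])))
E
```

```text
[0.6941 0.0813 0.1359] -145.47945537039263 [ 2.26363709e+01  2.46432822e+01 -1.45212018e-01  2.98306581e-03
 -6.51403839e+01 -7.81170891e+01]
expect [array([607., 223.]), array([655., 232.])]
(620, 222, 20, 35) 556.5 ((630.2037353515625, 238.85028076171875), (20.38119888305664, 36.09839630126953), 0.9204723834991455) [150  54  19]
v1 foot edge dir deg 33.48398451082418 res 0.00031526421920698855 at [0.5131 0.2094 0.01  ]
v3 foot edge dir deg 33.230137078753955 res 0.0004049929170839728 at [0.4871 0.191  0.01  ]
spot [0.5459 0.2593 0.1343] [0.0004 0.0004] top px [227.57565167 236.64184544]
front edge is 0.023488542705420685 in front of spot (expect .020)
front edge is 0.024845126685840886 in front of spot (expect .020)
top edge dir 33.392112004449636
```

Run:
```python
from h import *
c=cam('wrist',np.load('pics/v1T.npy')); P=np.array([.5131,.2094,.01]); a=np.radians(33.4); nb=np.array([-np.sin(a),np.cos(a),0]); al=np.array([np.cos(a),np.sin(a),0])
o,v=ray(c,(616.06,177.26)); ct=cam('top')
for g in (.019,.020,.0215,.0235):
    X=o+v*((P-o)@nb+g)/(v@nb); print(g,X.round(4),'top',proj(ct,X).round(1))
c3=cam('wrist',np.load('pics/v3T.npy')); print('v3 expect',proj(c3,o+v*((P-o)@nb+.0205)/(v@nb)))
```

```text
0.019 [0.5481 0.2552 0.1393] top [228.8 235.6]
0.02 [0.5476 0.2561 0.1383] top [228.5 235.9]
0.0215 [0.5468 0.2574 0.1368] top [228.1 236.2]
0.0235 [0.5458 0.2591 0.1349] top [227.6 236.7]
v3 expect [631.33633906 239.57350396]
```

Request:
step_arm --pt "0 -0.28 0 0 5" --pt "0 -0.28 0 0 5" --pt "0 -0.28 0 0 5" --pt "0 -0.28 0 0 5" --pt "0 -0.28 0 0 5" --pt "0 -0.28 0 0 5"

```text
time_s: 18.75
tcp_pos: [0.7334, 0.0245, 0.1344]
eef_rot: [180.0, -0.0, -145.4]
contact_force: [-0.4, 0.4, -0.1]
gripper_width: 0.0216
gripper_force: 24.8
```

```bash
python3 red.py v4 | tee /tmp/v4
python3 - <<'E'
from h import *
import re
e=[l for l in open('/tmp/v4') if 'expect' not in l and l.startswith('(')]; s=re.findall(r'\(\(([\d.]+), ([\d.]+)\)',e[0])[0]; q=[float(x) for x in s]
C=[cam('wrist',np.load(f'pics/v{k}T.npy')) for k in (1,4)]
X,er=tri([ray(C[0],(616.06,177.26)),ray(C[1],q)]); print('tri v1,v4',X.round(4),er)
P=np.array([.5131,.2094,.01]); a=np.radians(33.4); nb=np.array([-np.sin(a),np.cos(a),0])
o,v=ray(C[1],q); print('v4 on plane',(o+v*((P-o)@nb+.020)/(v@nb)).round(4))
ct=cam('top'); print('top bias check: probe mid',proj(ct,world(0,-.012,.052)),'seen blue 362-375,266-274')
t=cv2.imread('pics/top0.png')[:,:,::-1].copy();h=cv2.cvtColor(t,cv2.COLOR_RGB2HSV); g=h[...,2]
k=np.array([[*proj(ct,world(x,y,.008))] for x,y in ((.05,-.0775),(-.05,-.0775),(-.05,.0775),(.05,.0775))]); print('foot',k.round(1).tolist())
b=(h[240:300,320:405,1]<20)&(h[240:300,320:405,2]<95)
ys,xs=np.where(b); print('seen',xs.min()+320,xs.max()+320,ys.min()+240,ys.max()+240)
E
```

```text
[0.7334 0.0245 0.1344] -145.43372453794362 [ 1.70714934e+01  2.78713423e+01  5.00416593e+00 -5.82092929e-03
 -6.71458662e+01 -7.25029574e+01]
expect [array([655., 225.]), array([702., 234.])]Traceback (most recent call last):
  File "<stdin>", line 3, in <module>
IndexError: list index out of range
```

Request:
step_arm --pt "0 0.16 0 0 5" --pt "0 0.32 0 0 5" --pt "0 0.48 0 0 5" --pt "0 0.48 0 0 5" --pt "0 0.48 0 0 5" --pt "0 0.48 0 0 5" --pt "0 0.48 0 0 5"

```text
time_s: 19.38
tcp_pos: [0.6658, 0.1225, 0.135]
eef_rot: [-180.0, 0.0, -145.5]
contact_force: [0.6, -0.2, -1.1]
gripper_width: 0.0216
gripper_force: 24.8
```

```bash
python3 red.py v4 | tee /tmp/v4
cat > spot.py <<'E'
from h import *
import re
e=[l for l in open('/tmp/v4') if l.startswith('(')]; s=re.findall(r'\(\(([\d.]+), ([\d.]+)\)',e[0])[0]; q=[float(x) for x in s]
C=[cam('wrist',np.load(f'pics/v{k}T.npy')) for k in (1,4)]
X,er=tri([ray(C[0],(616.06,177.26)),ray(C[1],q)]); print('tri v1,v4',X.round(4),er)
P=np.array([.5131,.2094,.01]); a=np.radians(33.4); nb=np.array([-np.sin(a),np.cos(a),0])
print('depth past foot edge',(X-P)@nb)
o,v=ray(C[1],q); print('v4 on plane',(o+v*((P-o)@nb+.020)/(v@nb)).round(4))
ct=cam('top')
k=np.array([[*proj(ct,world(x,y,.008))] for x,y in ((.05,-.0775),(-.05,-.0775),(-.05,.0775),(.05,.0775))]); print('foot',k.round(1).tolist())
t=cv2.imread('pics/top0.png')[:,:,::-1].copy();h=cv2.cvtColor(t,cv2.COLOR_RGB2HSV); b=(h[240:300,320:405,1]<20)&(h[240:300,320:405,2]<95)
ys,xs=np.where(b); print('seen',xs.min()+320,xs.max()+320,ys.min()+240,ys.max()+240)
E
python3 spot.py
```

```text
[0.6658 0.1225 0.135 ] -145.52465603000394 [ 2.68493881e+01  2.27294329e+01 -3.25118853e+00  7.26729768e-03
 -6.40150785e+01 -8.23772281e+01]
expect [array([563., 222.]), array([610., 231.])]
(575, 220, 24, 39) 688.0 ((586.582763671875, 239.0373992919922), (23.109939575195312, 38.0157585144043), 1.3522924184799194) [ 0 13 20]
tri v1,v4 [0.5459 0.2589 0.1351] [np.float64(1.5974792668207578e-05), np.float64(1.5974792668264587e-05)]
depth past foot edge 0.023281424161829965
v4 on plane [0.5469 0.2556 0.1387]
foot [[390.6, 254.0], [387.2, 290.3], [330.9, 284.5], [334.6, 248.3]]
seen 332 392 249 290
```

The spot is at (0.546, 0.258, 0.136), a plausible height, with ~0 residual between v1 and v4. The board yaw is 33.4°. I rotate the probe toward the board in two turns.

Request:
step_arm --pt "0 0 0 -0.741 5" --pt "0 0 0 -0.741 5" --pt "0 0 0 -0.741 5" --pt "0 0 0 -0.741 5" --pt "0 0 0 -0.741 5" --pt "0 0 0 -0.741 5" --pt "0 0 0 -0.741 5" --pt "0 0 0 -0.741 5" --pt "0 0 0 -0.741 5"

```text
time_s: 20.18
tcp_pos: [0.6658, 0.1216, 0.1345]
eef_rot: [180.0, -0.0, -101.2]
contact_force: [0.2, 0.4, -0.6]
gripper_width: 0.022
gripper_force: 24.8
```

Request:
step_arm --pt "0 0 0 -0.741 5" --pt "0 0 0 -0.741 5" --pt "0 0 0 -0.741 5" --pt "0 0 0 -0.741 5" --pt "0 0 0 -0.741 5" --pt "0 0 0 -0.741 5" --pt "0 0 0 -0.741 5" --pt "0 0 0 -0.741 5" --pt "0 0 0 -0.741 5"

```text
time_s: 20.93
tcp_pos: [0.6657, 0.1222, 0.1347]
eef_rot: [180.0, 0.0, -56.8]
contact_force: [-0.5, 0.4, -0.7]
gripper_width: 0.0218
gripper_force: 24.8
```

```bash
cat > tgt.py <<'E'
from h import *
S=np.array([.5462,.2580,.136]); a=np.radians(33.4); nb=np.array([-np.sin(a),np.cos(a),0]); al=np.array([np.cos(a),np.sin(a),0])
T=tool(); tip=T@np.array([-.096,0,-.0562,1]); d=S-tip[:3]; s=r.get_state()
print(s['time_s'],'TCP',T[:3,3].round(4),'yaw',s['eef_rot'],'F along board y',round(float(np.dot(s['contact_force'],nb)),2))
print('to spot: gap',round(d@nb,4),'along',round(d@al,4),'up',round(d[2],4),'| tool axes',(T[:3,:3].T@d).round(4),'units',(T[:3,:3].T@d/.25).round(3))
E
python3 tgt.py
python3 - <<'E'
from h import *
t=eyes.capture('top'); cv2.imwrite('pics/topA.png',t[:,:,::-1]); ct=cam('top'); T=tool()
for b in blobs(t,*BL,roi=(180,180,330,330),amin=4): print('blue',cv2.minAreaRect(b),cv2.contourArea(b))
for n,x in (('barend',-.07),('tip',-.096),('grip',0)): print(n,proj(ct,(T@[x,0,-.067,1])[:3]).round(1))
s=eyes.capture('side'); cs=cam('side')
for b in blobs(s,*BL,roi=(200,150,420,330),amin=4): print('side blue',cv2.minAreaRect(b),cv2.contourArea(b))
for n,x in (('barend',-.07),('tip',-.096),('grip',0)): print(n,proj(cs,(T@[x,0,-.0562,1])[:3]).round(1))
E
```

```text
20.9333 TCP [0.6657 0.1222 0.1347] yaw [ 1.79992958e+02  2.21304506e-04 -5.67503450e+01] F along board y 0.63
to spot: gap 0.0832 along -0.0252 up -0.0549 | tool axes [-0.0831  0.0255  0.0549] units [-0.332  0.102  0.219]
blue ((261.1922912597656, 197.53842163085938), (8.875203132629395, 13.035454750061035), 56.30992889404297) 69.5
barend [254.8 200.4]
tip [245.8 206.5]
grip [278.9 184.1]
side blue ((266.3853454589844, 250.789794921875), (22.346431732177734, 8.69914722442627), 61.38954162597656) 114.5
barend [272.8 259.3]
tip [276.6 265. ]
grip [263.1 244.8]
```

The probe pose matches the top view (blue centre (261,198)) and the side view (266,251). I line up, with about 20 mm left to the board.

Request:
step_arm --pt "0 0.1 0.1 0 5" --pt "0 0.1 0.22 0 5" --pt "0 0.1 0.22 0 5" --pt "-0.06 0.1 0.22 0 5" --pt "-0.12 0.1 0.22 0 5" --pt "-0.18 0.1 0.22 0 5" --pt "-0.22 0.1 0.22 0 5" --pt "-0.25 0.1 0.22 0 5" --pt "-0.25 0.1 0.22 0 5" --pt "-0.25 0.1 0.22 0 5" --pt "-0.25 0.1 0.22 0 5"

```text
time_s: 21.95
tcp_pos: [0.6105, 0.161, 0.0801]
eef_rot: [-180.0, -0.0, -56.6]
contact_force: [-0.6, -1.0, -1.1]
gripper_width: 0.0222
gripper_force: 24.8
```

```bash
python3 tgt.py
python3 - <<'E'
from h import *
t=eyes.capture('top'); cv2.imwrite('pics/topB.png',t[:,:,::-1]); ct=cam('top'); T=tool()
for b in blobs(t,*BL,roi=(180,180,330,330),amin=4): print('blue',cv2.minAreaRect(b),cv2.contourArea(b))
for n,x,z in (('barend',-.07,-.067),('mid',-.055,-.067),('tip',-.096,-.0562)): print(n,proj(ct,(T@[x,0,z,1])[:3]).round(1))
h=cv2.cvtColor(t,cv2.COLOR_RGB2HSV); m=((h[...,0]<7)|(h[...,0]>168))&(h[...,1]>75); ys,xs=np.where(m[225:250,218:240]); print('red',xs.mean()+218 if len(xs) else 0,ys.mean()+225 if len(ys) else 0, len(xs))
w=eyes.capture('wrist'); h=cv2.cvtColor(w,cv2.COLOR_RGB2HSV); m=((h[...,0]<8)|(h[...,0]>168))&(h[...,1]>100)&(h[...,2]>25); print('wrist red',m.sum())
F=[]
for i in range(8): eyes.capture('top'); F.append(r.get_state()['contact_force'])
print('mean F',np.mean(F,0).round(2),np.std(F,0).round(2))
E
```

```text
21.95 TCP [0.6105 0.161  0.0801] yaw [-1.79978801e+02 -9.82908544e-03 -5.65516806e+01] F along board y -0.48
to spot: gap 0.0204 along -0.0001 up -0.0002 | tool axes [-0.0204  0.0001  0.0002] units [-0.081  0.001  0.001]
blue ((247.93106079101562, 224.82760620117188), (10.504515647888184, 8.140999794006348), 23.198591232299805) 51.0
barend [242.6 225.6]
mid [247.6 222.2]
tip [234.7 231.8]
red 224.69230769230768 231.0 13
wrist red 1
mean F [-0.05 -0.13 -0.46] [0.53 0.49 0.6 ]
```

Request:
step_arm --pt "-0.02 0 0 0 5" --pt "-0.04 0 0 0 5" --pt "-0.05 0 0 0 5" --pt "-0.06 0 0 0 5" --pt "-0.068 0 0 0 5" --pt "-0.068 0 0 0 5"

```text
time_s: 22.95
tcp_pos: [0.6007, 0.1756, 0.0798]
eef_rot: [-180.0, 0.0, -56.5]
contact_force: [0.8, -0.6, -1.1]
gripper_width: 0.0219
gripper_force: 24.8
```

```bash
cat > f.py <<'E'
from tgt import *
F=[]
for i in range(10): eyes.capture('top'); F.append(r.get_state()['contact_force'])
F=np.mean(F,0); print('mean F',F.round(2),'along -board y',round(float(-F@nb),2),'width',r.get_state()['gripper_width'])
E
python3 f.py
```

```text
22.95 TCP [0.6007 0.1756 0.0798] yaw [-1.79991718e+02  1.19098946e-03 -5.65405167e+01] F along board y -0.89
to spot: gap 0.0028 along -0.0 up -0.0 | tool axes [-0.0028  0.      0.    ] units [-0.011  0.     0.   ]
mean F [ 0.01  0.26 -0.86] along -board y -0.21 width 0.02184621954186175
```

Not yet in contact, so I advance slowly by 5 mm.

Request:
step_arm --pt "-0.005 0 0 0 5" --pt "-0.01 0 0 0 5" --pt "-0.015 0 0 0 5" --pt "-0.02 0 0 0 5" --pt "-0.02 0 0 0 5"

```text
time_s: 23.87
tcp_pos: [0.598, 0.1795, 0.0797]
eef_rot: [180.0, 0.0, -56.6]
contact_force: [-0.0, -0.5, -0.8]
gripper_width: 0.0216
gripper_force: 24.8
```

```bash
python3 f.py
```

```text
23.8667 TCP [0.598  0.1795 0.0797] yaw [ 1.79996812e+02  3.19731844e-03 -5.65586126e+01] F along board y -0.41
to spot: gap -0.002 along 0.0001 up 0.0001 | tool axes [ 0.002  -0.0001 -0.0001] units [ 0.008 -0.    -0.   ]
mean F [-0.09 -0.06 -0.7 ] along -board y 0.0 width 0.02191988442636606
```

Request:
step_arm --pt "-0.004 0 0 0 5" --pt "-0.008 0 0 0 5" --pt "-0.012 0 0 0 5" --pt "-0.016 0 0 0 5" --pt "-0.016 0 0 0 5"

```text
time_s: 24.78
tcp_pos: [0.596, 0.1826, 0.0798]
eef_rot: [-180.0, -0.0, -56.6]
contact_force: [1.0, -1.3, -0.7]
gripper_width: 0.0217
gripper_force: 24.8
```

```bash
python3 f.py
```

```text
24.7833 TCP [0.596  0.1826 0.0798] yaw [-1.79997998e+02 -1.24857746e-02 -5.65672889e+01] F along board y -1.67
to spot: gap -0.0057 along 0.0 up -0.0 | tool axes [ 0.0057 -0.      0.    ] units [ 0.023 -0.     0.   ]
mean F [ 1.07 -1.53 -0.57] along -board y 1.87 width 0.021783015644513258
```

1.9 N corresponds to about 3.7 mm of travel. I advance 2.3 mm more.

Request:
step_arm --pt "-0.004 0 0 0 5" --pt "-0.009 0 0 0 5" --pt "-0.009 0 0 0 5" --pt "-0.009 0 0 0 5"

```text
time_s: 25.62
tcp_pos: [0.5947, 0.1845, 0.0798]
eef_rot: [180.0, -0.0, -56.6]
contact_force: [1.4, -1.0, -0.4]
gripper_width: 0.022
gripper_force: 24.8
```

```bash
python3 f.py
python3 - <<'E'
from h import *
t=eyes.capture('top'); s=eyes.capture('side'); w=eyes.capture('wrist')
for n,i in (('topC',t),('sideC',s),('wC',w)): cv2.imwrite(f'pics/{n}.png',i[:,:,::-1])
T=tool(); ct=cam('top')
for b in blobs(t,*BL,roi=(180,180,330,330),amin=4): print('blue',np.round(cv2.minAreaRect(b)[0],1),cv2.contourArea(b))
print('mid',proj(ct,(T@[-.055,0,-.067,1])[:3]).round(1),'tip',proj(ct,(T@[-.096,0,-.0562,1])[:3]).round(1),'seen mark earlier (229,238.7)')
h=cv2.cvtColor(t,cv2.COLOR_RGB2HSV); print([(x+222,y+230) for y,x in zip(*np.where((h[230:248,222:240,1]>75)))], )
s=r.get_state(); print('moment',np.round(s['moment'],3))
E
```

```text
25.6167 TCP [0.5947 0.1845 0.0798] yaw [ 1.79999758e+02 -7.02413489e-03 -5.65651972e+01] F along board y -1.65
to spot: gap -0.0079 along 0.0 up 0.0 | tool axes [ 0.0079 -0.     -0.    ] units [ 0.032 -0.    -0.   ]
mean F [ 1.8  -1.83 -0.76] along -board y 2.51 width 0.021625744564678136
blue [239.4 230.8] 21.0
mid [238.1 228.7] tip [225.4 238.3] seen mark earlier (229,238.7)
[(np.int64(224), np.int64(230)), (np.int64(227), np.int64(230)), (np.int64(228), np.int64(230)), (np.int64(229), np.int64(230)), (np.int64(232), np.int64(230)), (np.int64(233), np.int64(230)), (np.int64(234), np.int64(230)), (np.int64(235), np.int64(230)), (np.int64(236), np.int64(230)), (np.int64(237), np.int64(230)), (np.int64(238), np.int64(230)), (np.int64(239), np.int64(230)), (np.int64(222), np.int64(231)), (np.int64(223), np.int64(231)), (np.int64(224), np.int64(231)), (np.int64(226), np.int64(231)), (np.int64(227), np.int64(231)), (np.int64(233), np.int64(231)), (np.int64(234), np.int64(231)), (np.int64(235), np.int64(231)), (np.int64(236), np.int64(231)), (np.int64(237), np.int64(231)), (np.int64(238),
[... 1074 characters left out ...]
np.int64(228), np.int64(235)), (np.int64(229), np.int64(235)), (np.int64(230), np.int64(235)), (np.int64(235), np.int64(235)), (np.int64(236), np.int64(235)), (np.int64(237), np.int64(235)), (np.int64(239), np.int64(235)), (np.int64(226), np.int64(236)), (np.int64(227), np.int64(236)), (np.int64(228), np.int64(236)), (np.int64(229), np.int64(236)), (np.int64(230), np.int64(236)), (np.int64(238), np.int64(236)), (np.int64(228), np.int64(237)), (np.int64(229), np.int64(237)), (np.int64(230), np.int64(237)), (np.int64(231), np.int64(237)), (np.int64(229), np.int64(238)), (np.int64(229), np.int64(239)), (np.int64(230), np.int64(239)), (np.int64(230), np.int64(240))]
moment [-0.8   -0.467 -0.037]
```

The force is 2.5 N, about 5.3 mm in. In the top view the probe's axis lands on the mark at (229,239). Handing in.

```bash
python3 -c "
from plant import workorder
print(workorder.close_job())"
```

```text
the job is handed in; nothing more can be done
None
```

The job is handed in: slide pushed to its stop, probe drawn out by its handle and held square on the mark's black centre at about 2.5 N (tip about 5 mm in); the hand-in returned no verdict, and I did not re-measure the tip's height or recheck the spice box, jar and spoon at the end.

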